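Seat the centrifuge rotor on its drive key and shut the lid

ROBOT

A 6-joint arm with a two-finger parallel gripper is mounted at the origin on the work surface. World frame = base frame: x ahead of the robot, y to its left, z up, the work surface at z = 0. Lengths are in m, angles in degrees, forces in N, time in s.
With the tool pointing down it reaches from about 0.375 to 0.9 m from the base axis. Payload 3.1 kg.
Tool frame: the origin (TCP) lies at the very end of the fingers, on their centre line; the grasp point (between the pads) lies behind it (bot.grip_depth is the z of the grasp point in the tool frame, in m); z points along the fingers, y is the direction in which the jaws open and shut (so a half turn about z gives the same grasp; the last joint's range is limited). The gripper opens to 87 mm and grips with 3 to 60 N. Pads are 19 mm wide; open, the fingers measure 117 mm over their backs; the gripper's body (75 mm by 190 mm) begins 51 mm behind the grasp point.
Start: joints at [-87.347, 30.224, 82.088, -0, 67.689, -10.227], TCP at [0.139, -0.609, 0.223] pointing down, gripper open.
Joint ranges: [-176.69, 176.69], [-43.24, 126.21], [12.49, 139.97], [-82, 262], [0, 151.66], [-163.58, 163.58]. Speed limits (degrees/s): [159.86, 159.86, 180, 180, 180, 180].

INTERFACE

Orientations are given as a 3x3 rotation matrix whose columns are the frame's x, y, z axes.
In Python, from rig import bot, vision gives the robot as it stands. The module is installed in compiled form; this text tells all that it offers.
- The arm moves only by the shell command python3 -m jog 'ROWS'. ROWS is JSON, a list of rows, each a list of 3 entries, a list of its own where there are three numbers: the shift along the tool's x, y, z in mm, then the turn, a rotation vector about the tool's x, y, z in degrees, then the closure, from 0 (fully open) to 1 (shut). In form: [[[dx, dy, dz], [wx, wy, wz], fingers], ...]. A call has 1 to 12 rows; each row is the pose to reach, as a shift and turn from the pose commanded when the call began, along the tool's axes at that moment; what a row does not reach only later rows make up. A row lasts 1/12 s, in which the tool goes at most 41.7 mm and 7.16 degrees, less where a joint would pass 70% of its speed; a pose out of reach is approached as far as the arm can. A call with a gripper value outside its range is refused whole. The fingers move at their own pace and stop on an object; the grip force is fixed at half the most. Time passes only in rows, so rows that repeat a pose let the fingers close. It gives the time, the measured TCP pose, the force and the opening at its end, in the units of the state.
- bot.read_state(): the state, without advancing time (a new reading comes with each control period).
- vision.capture(name): name is "scene" or "top" or "wrist"; returns the picture (384x512x3 uint8, red, green, blue); there is no depth.
- vision.camera_info(name): a dict with "intrinsics" (3x3 intrinsics, pixels), "camera_from_world" (4x4, takes a point from world to camera coordinates); the wrist camera has in their place "mount" (4x4, takes a point from camera to tool coordinates, whose origin is the TCP and whose axes are the flange's). Camera axes: x right, y up, looking along -z (the intrinsics and any distortion apply to the point x, -y, -z); pixel columns grow to the right and rows downward; lengths in m; the calibration is good to about 2 mm. A picture is of the moment at which its call begins: read the wrist's pose just before it. camera_info takes no time and is no camera call.
- bot.hand_in(): hands the job in, once; it reports no verdict.
The state is a dict: "time_s": time; "joint_positions": joint angles; "qvel": joint speeds; "tau": joint torques, N m; "position": TCP position; "tcp_rot": TCP orientation; "force": force on the tool from outside, world axes, zero at the start; "moment": the same for the moment, N m; "opening": opening from 0.0 (shut) to 1.0 (fully open).
Only numpy, scipy, OpenCV 4.12 (cv2) and the standard library are available. Lean on these libraries where they do the work, as an engineer would, in place of code of your own. Each camera call takes 0.05 s, during which the arm holds its last target. There are 200 camera calls.

TASK

The centrifuge rotor was put back on its spindle but is riding high on the drive key: turn it, without forcing it, until its slot lines up with the key and it drops fully home on its seat. Then lower the lid gently until it is fully shut. Leave the racks, bottles, tray and timer where they are.

Things in the scene. Friction and masses are not known exactly. Their poses are not given: they have to be found in the camera images.
- centrifuge: White compact bench centrifuge, fixed on the table. Origin: on the table under the spindle axis. z up, -x to its sloping front panel, +x to the lid hinge. Body reaches 155 mm to -x, 125 mm to +x, 115 mm to each side in y; flat deck 135 mm above the table. Round steel bowl about the axis, 176 mm across inside, open upwards, floor 50 mm above the table.
- seat (a point): Rotor seat: centre of the top face of the spindle's flange (52 mm across), on the upright axis, 66 mm above the table; axes as the centrifuge. From it rises the round spindle, 16 mm across and 46 mm tall, with a straight brass drive key across its foot: 44 mm long, 8 mm wide, 8 mm high.
- spindle (a joint): Angle of the spindle, rad, counter-clockwise from above; at 0 the drive key lies along the centrifuge's x axis. A red line on the spindle's end is parallel to the key. Strong brake drag (0.5 N m): it stays put while the rotor slides round on the key, and turns along only if the seated rotor is pushed on.
- rotor: Loose six-place rotor, 0.5 kg, on the spindle. Origin: centre of the hub's underside; z up. Aluminium hub 52 mm across, 38 mm high, bore 18 mm. A slot 11 mm wide, 10 mm deep crosses the underside along its x axis (two red marks on top lie along it); it fits the key either way round, every 180 degrees. It slides round with a few N and drops by its own weight within about 3 degrees of the key.
- hub_top (a point): Centre of the top of the rotor's hub, 38 mm above its underside; axes as the rotor. While the rotor rides on the key its underside stands 8 mm above the seat and the spindle's end is flush with the hub's top; once home the underside lies on the seat and the spindle stands 8 mm proud.
- sleeve (a point): Mouth centre of one of the rotor's six blue tube sleeves, the one at 30 degrees from the rotor's x axis (all: 30, 90, 150, 210, 270, 330). 40 mm from the axis, 55 mm above the hub's underside. Sleeves 19 mm across (21 at the mouth) lean outwards below, 30 degrees from upright, to a foot 71 mm from the axis. The gaps admit a fingertip from above; push a sleeve sideways to turn the rotor.
- lid (a joint): Opening of the lid, rad: 0 is shut on its stop, 1.57 upright; it grows as the lid opens, up to 1.95. The hinge is stiff enough for the lid (0.3 kg) to stay where it is left; lowering it takes about 0.5 to 3 N at the free edge.
- hinge (a point): Middle of the lid's hinge line, 108 mm along the centrifuge's +x from the spindle axis, 140 mm above the table. The hinge line is parallel to the centrifuge's y axis; axes as the centrifuge.
- lid_face (a point): Point in the middle of the lid's outer face (top when shut) near its free edge, 190 mm from the hinge line, 6 mm outside the hinge plane; its z axis points out of that face. Lid: white frame with clear window, 220 mm wide, 8 mm thick, 208 mm long; the grey grip tab (80 mm wide) ends 227 mm from the hinge. Shut, the outer face lies 146 mm above the table.
- tube_rack: Bystander: rack of ten by two tubes with yellow caps, 236 x 58 mm, 110 mm high; origin under its centre, long side along x.
- small_rack: Bystander: rack of four by two tubes with lilac and yellow caps, 104 x 58 mm, 110 mm high; origin under its centre.
- reagent_bottle: Bystander: white bottle with blue cap, 64 mm across, 150 mm tall; origin under its centre.
- saline_bottle: Bystander: amber bottle with white cap, 60 mm across, 140 mm tall; origin under its centre.
- sample_tray: Bystander: blue tray, 170 x 110 x 25 mm, with two tubes lying in it; origin under its centre.
- timer: Bystander: grey bench timer, 70 x 65 x 22 mm; origin under its centre.

How it is judged:
By the outcome, as a careful person would: the job done as asked, in the order asked, and still so for the second after the job is handed in, with the robot touching nothing.
It also fails if it takes over 67 s, if anything falls off the work surface, if the arm or the gripper's body presses on something with over 40 N, if the wrist force passes 120 N, or if a joint passes its speed limit or range.

## Working session

There is one attempt and no reset: what is moved stays moved. The work goes in short steps, Python scripts to look and compute and a shell command to move; the robot and the scene stay as the last step left them, time stands still between calls to the robot, and variables do not carry over. Pictures are saved under pics/ and viewed, about 8 in all and at most 12, crops included, and the job is handed in when it is done.

```bash
mkdir -p pics; ls
python3 - <<'E'
from rig import bot, vision
import cv2,numpy as np
np.set_printoptions(precision=4,suppress=True)
s=bot.read_state();print(s)
print(bot.grip_depth)
for n in("scene","top"):
    im=vision.capture(n);cv2.imwrite(f"pics/{n}0.png",im[:,:,::-1]);i=vision.camera_info(n);print(n,i)
print(vision.camera_info("wrist"))
E
```

```text
pics
{'time_s': 0.0, 'joint_positions': array([-87.3462,  30.2784,  82.1556,  -0.0003,  67.689 , -10.2271]), 'qvel': array([-0.0821, -0.0072,  0.0527,  0.0297,  0.0417, -0.0367]), 'tau': array([  0.0001, -44.0039, -17.6593,   0.0632,   0.0582,  -0.0002]), 'position': array([ 0.1393, -0.6085,  0.2216]), 'tcp_rot': array([[ 0.9748,  0.2229, -0.0001],
       [ 0.2229, -0.9748,  0.0021],
       [ 0.0004, -0.0021, -1.    ]]), 'force': array([-0.357 , -0.0399,  0.1409]), 'moment': array([-0.0598,  0.0144, -0.0044]), 'opening': 0.9988504418758937}
-0.0187
scene {'intrinsics': array([[434.646 ,   0.    , 261.0445],
       [  0.    , 434.646 , 188.8607],
       [  0.    ,   0.    ,   1.    ]]), 'camera_from_world': array([[ 0.7492,  0.6624, -0.0044, -0.4552],
       [-0.3963,  0.4536,  0.7983,  0.1316],
       [ 0.5308, -0.5963,  0.6023, -1.6156],
       [ 0.    ,  0.    ,  0.    ,  1.    ]])}
top {'intrinsics': array([[488.0557,   0.    , 264.5438],
       [  0.    , 488.0557, 189.3706],
       [  0.    ,   0.    ,   1.    ]]), 'camera_from_world': array([[ 0.0021, -0.9997, -0.0252,  0.0378],
       [ 0.9965, -0.    ,  0.0841, -0.5958],
       [-0.084 , -0.0253,  0.9961, -1.4341],
       [ 0.    ,  0.    ,  0.    ,  1.    ]])}
{'intrinsics': array([[314.6963,   0.    , 248.061 ],
       [  0.    , 314.6963, 189.2804],
       [  0.    ,   0.    ,   1.    ]]), 'mount': array([[ 0.0008,  0.9573,  0.289 ,  0.0799],
       [ 1.    , -0.0005, -0.001 ,  0.0004],
       [-0.0008,  0.289 , -0.9573, -0.1618],
       [ 0.    ,  0.    ,  0.    ,  1.    ]])}
```

Run:
```python
import cv2,numpy as np
a=cv2.imread("pics/scene0.png");b=cv2.imread("pics/top0.png")
cv2.imwrite("pics/both0.png",cv2.resize(np.vstack([a,b]),None,fx=.78,fy=.78))
cv2.imwrite("pics/top0b.png",cv2.resize(b,(800,600),interpolation=cv2.INTER_CUBIC))
```

```text
(no output)
```

View pics/both0.png

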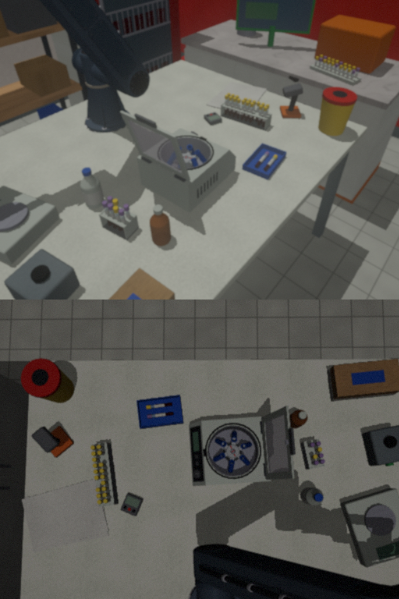

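View pics/top0b.png

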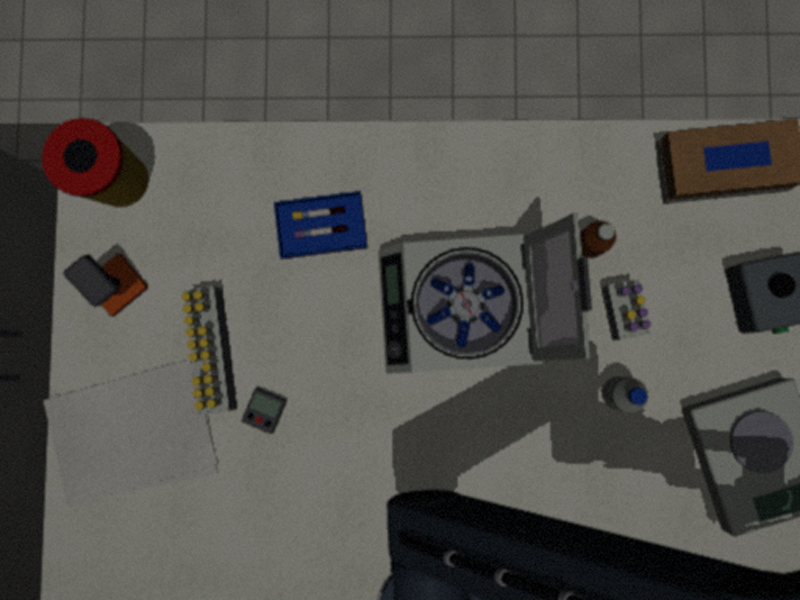

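The scene and top views show the centrifuge with its front panel towards world +y and the lid open towards -y. The spindle is at about (467,302) in the 800-wide top view.

```bash
cat > h.py <<'E'
import numpy as np,cv2
from rig import bot,vision
np.set_printoptions(precision=4,suppress=True)
def cam(n,s=None):
    i=vision.camera_info(n)
    if n!="wrist": return i["intrinsics"],np.linalg.inv(i["camera_from_world"])
    s=s or bot.read_state();T=np.eye(4);T[:3,:3]=s["tcp_rot"];T[:3,3]=s["position"]
    return i["intrinsics"],T@i["mount"]
def p2w(c,uv,z):
    K,W=c;uv=np.atleast_2d(uv).astype(float)
    d=np.c_[(uv[:,0]-K[0,2])/K[0,0],-(uv[:,1]-K[1,2])/K[1,1],-np.ones(len(uv))]@W[:3,:3].T
    o=W[:3,3];return o+d*((z-o[2])/d[:,2])[:,None]
def w2p(c,P):
    K,W=c;q=(np.atleast_2d(P)-W[:3,3])@W[:3,:3]
    return np.c_[K[0,2]-K[0,0]*q[:,0]/q[:,2],K[1,2]+K[1,1]*q[:,1]/q[:,2]]
E
python3 - <<'E'
from h import *
c=cam("top");f=1.5625
print("hub",p2w(c,np.array([[467,302]])/f,.112))
print("bowl",p2w(c,np.array([[413,302],[522,302],[467,248],[467,357]])/f,.135))
print("deck",p2w(c,np.array([[404,238],[524,233],[411,370],[533,361]])/f,.135))
print("bys",p2w(c,np.array([[600,238],[625,308],[628,393],[265,410],[320,225]])/f,.08))
im=vision.capture("top")[130:250,230:390]
cv2.imwrite("pics/c1.png",cv2.resize(im[:,:,::-1],(800,600),interpolation=cv2.INTER_CUBIC))
E
```

```text
hub [[ 0.5774 -0.0602  0.112 ]]
bowl [[ 0.5757  0.0362  0.135 ]
 [ 0.5757 -0.156   0.135 ]
 [ 0.6719 -0.0595  0.135 ]
 [ 0.4789 -0.0588  0.135 ]]
deck [[ 0.69    0.0525  0.135 ]
 [ 0.6986 -0.1607  0.135 ]
 [ 0.4559  0.0395  0.135 ]
 [ 0.4721 -0.1741  0.135 ]]
bys [[ 0.6982 -0.3068  0.08  ]
 [ 0.5689 -0.3499  0.08  ]
 [ 0.4147 -0.352   0.08  ]
 [ 0.3818  0.3079  0.08  ]
 [ 0.7237  0.2113  0.08  ]]
```

View pics/c1.png

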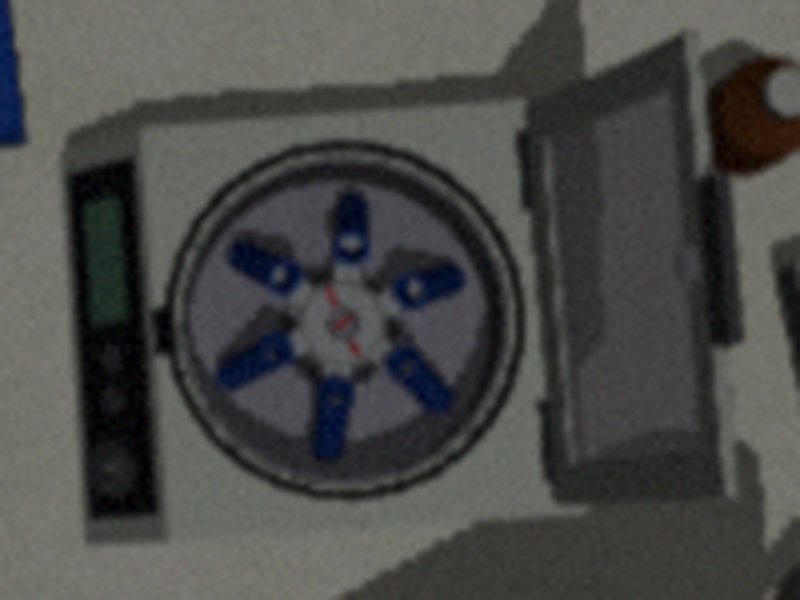

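The red rotor marks run from (328,288) to (360,358) in the crop, about +25° in world. The spindle line looks to be at about -50°. The lid is open past upright. I'll rise, then cross above the lid to get a close look.

```bash
python3 -m jog '[[[0,0,-200],[0,0,0],0],[[0,0,-200],[0,0,0],0],[[0,0,-200],[0,0,0],0],[[0,0,-200],[0,0,0],0],[[0,0,-200],[0,0,0],0],[[0,0,-200],[0,0,0],0],[[549,-438,-200],[0,0,-102],0],[[549,-438,-200],[0,0,-102],0],[[549,-438,-200],[0,0,-102],0],[[549,-438,-200],[0,0,-102],0],[[549,-438,-200],[0,0,-102],0],[[549,-438,-200],[0,0,-102],0]]'
python3 - <<'E'
from h import *
c=cam("top")
u=np.array([[688,35],[722,495],[705,265]])/5+[230,130]
print(p2w(c,u,.335));print(p2w(c,u,.345))
m=np.array([[328,288],[344,324],[360,358]])/5+[230,130]
print(p2w(c,m,.112))
s=bot.read_state();print(s['position'],s['tcp_rot'],s['time_s'])
E
```

```text
time_s: 1.15
position: [0.2958, -0.4117, 0.422]
tcp_rot: [[0.557, 0.831, -0.0], [0.831, -0.557, 0.001], [0.001, -0.001, -1.0]]
force: [-0.0, -0.2, 0.4]
opening: 1.004
[[ 0.6938 -0.2128  0.335 ]
 [ 0.4772 -0.2252  0.335 ]
 [ 0.5846 -0.219   0.335 ]]
[[ 0.6919 -0.2109  0.345 ]
 [ 0.4771 -0.2232  0.345 ]
 [ 0.5836 -0.2171  0.345 ]]
[[ 0.5934 -0.0511  0.112 ]
 [ 0.5732 -0.06    0.112 ]
 [ 0.5541 -0.0688  0.112 ]]
[ 0.2958 -0.4117  0.422 ] [[ 0.5567  0.8307 -0.0001]
 [ 0.8307 -0.5567  0.0008]
 [ 0.0006 -0.0006 -1.    ]] 1.15
```

```bash
python3 -m jog '[[[447,35,0],[0,0,-58],0],[[447,35,0],[0,0,-58],0],[[447,35,0],[0,0,-58],0],[[447,35,0],[0,0,-58],0],[[447,35,0],[0,0,-58],0],[[447,35,0],[0,0,-58],0],[[447,35,0],[0,0,-58],0],[[447,35,0],[0,0,-58],0],[[447,35,0],[0,0,-58],0],[[447,35,0],[0,0,-58],0],[[447,35,0],[0,0,-58],0],[[447,35,0],[0,0,-58],0]]'
python3 -m jog '[[[0,0,40],[0,0,0],0],[[0,0,80],[0,0,0],0],[[0,0,120],[0,0,0],0],[[0,0,160],[0,0,0],0],[[0,0,180],[0,0,0],0],[[0,0,180],[0,0,0],0],[[0,0,180],[0,0,0],0],[[0,0,180],[0,0,0],0]]'
python3 - <<'E'
from h import *
im=vision.capture("wrist");cv2.imwrite("pics/w1.png",cv2.resize(im[:,:,::-1],(800,600),interpolation=cv2.INTER_CUBIC))
c=cam("wrist");print(w2p(c,[.574,-.06,.112])*1.5625)
E
```

```text
time_s: 2.15
position: [0.5776, -0.0584, 0.4213]
tcp_rot: [[-0.41, 0.912, 0.001], [0.912, 0.41, 0.003], [0.003, 0.002, -1.0]]
force: [0.0, -0.4, 0.2]
opening: 1.0
time_s: 2.82
position: [0.5761, -0.0641, 0.2441]
tcp_rot: [[-0.404, 0.915, 0.003], [0.915, 0.404, -0.001], [-0.002, 0.002, -1.0]]
force: [-0.4, 0.1, 0.3]
opening: 1.003
[[385.4119 271.8275]]
```

View pics/w1.png

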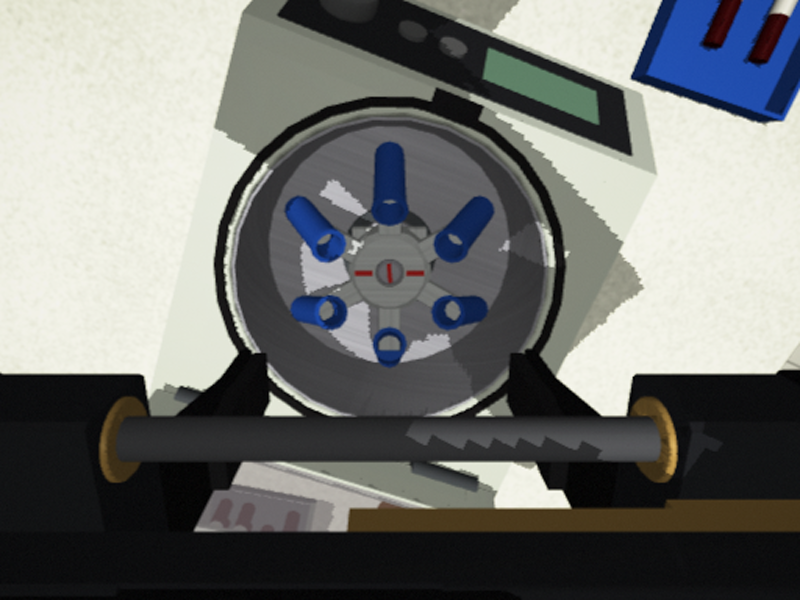

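The wrist view shows the hub at about (389,272), with the rotor marks horizontal along the jaw axis and the spindle line almost vertical. I'll measure both from the red pixels.

```bash
cat >> h.py <<'E'
def marks(s=None,center=(.574,-.061,.112),zs=.112,zr=.112,im=None):
    im=vision.capture("wrist") if im is None else im
    c=cam("wrist",s);I=im.astype(int)
    m=((I[...,0]>I[...,1]+50)&(I[...,0]>I[...,2]+50))
    v,u=np.nonzero(m);Pr=p2w(c,np.c_[u,v],zr)[:,:2];Ps=p2w(c,np.c_[u,v],zs)[:,:2]
    def ang(Q):
        w,V=np.linalg.eigh(np.cov(Q.T));return np.degrees(np.arctan2(V[1,1],V[0,1]))%180,np.sqrt(w)
    r=np.linalg.norm(Pr-center[:2],axis=1)
    A=Pr[(r>.010)&(r<.028)];B=Ps[r<.009]
    out=ang(A),A.mean(0),(A.min(0)+A.max(0))/2,len(A),ang(B),B.mean(0),len(B)
    print("rotor",*out[:4],"spindle",*out[4:]);return im
E
python3 - <<'E'
from h import *
s=bot.read_state();print(s['position'],s['tcp_rot'])
im=marks(s)
c=cam("wrist",s);print("hubcentre",p2w(c,np.array([[389,271.5]])/1.5625,.112))
print("bowlctr",p2w(c,np.array([[226,262],[553,262]])/1.5625,.135), p2w(c,np.array([[390,103]])/1.5625,.135))
E
```

```text
[ 0.5765 -0.0642  0.2448] [[-0.4041  0.9147  0.0043]
 [ 0.9147  0.4041 -0.0014]
 [-0.0031  0.0034 -1.    ]]
rotor (np.float64(23.838859829094503), array([0.0008, 0.0166])) [ 0.5762 -0.059 ] [ 0.5754 -0.0593] 60 spindle (np.float64(115.75144684283538), array([0.0028, 0.0034])) [ 0.5746 -0.0593] 30
hubcentre [[ 0.5759 -0.0589  0.112 ]]
bowlctr [[ 0.487  -0.0857  0.135 ]
 [ 0.6561 -0.011   0.135 ]] [[0.5376 0.0284 0.135 ]]
```

Run:
```python
from h import *
im=vision.capture("wrist")
cv2.imwrite("pics/w2.png",cv2.resize(im[156:192,225:273,::-1],(800,600),interpolation=cv2.INTER_CUBIC))
```

```text
(no output)
```

View pics/w2.png

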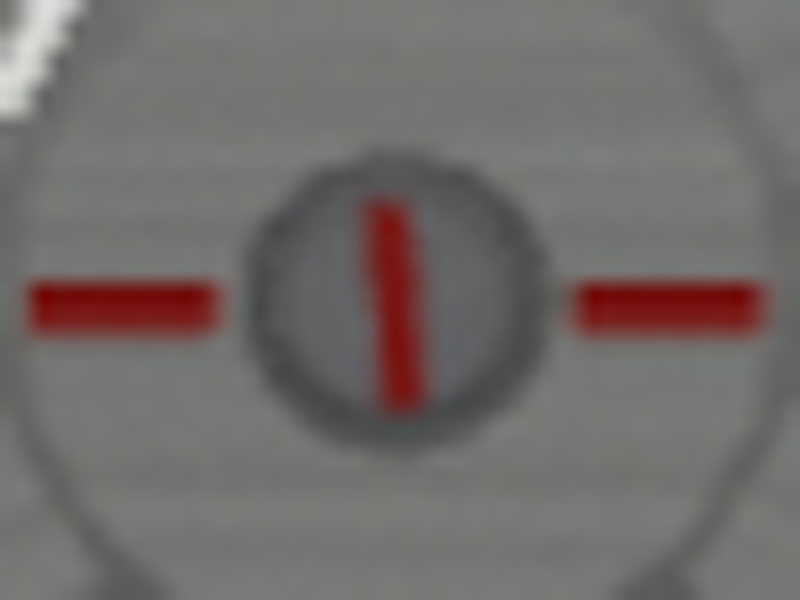

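The spindle line runs from (384,205) to (403,408) in the crop. The rotor marks run from (30,309) to (764,308), and the spindle is centred at about (397,303).

Run:
```python
from h import *
s=bot.read_state();c=cam("wrist",s)
q=np.array([[384,205],[403,408],[30,309],[764,308],[397,303]])
P=p2w(c,q*.06+[225-.47,156-.47],.112);print(P)
a=lambda d:np.degrees(np.arctan2(d[1],d[0]))%180
R=s['tcp_rot'];print("key",a(P[1]-P[0]),"rotor",a(P[3]-P[2]),"jaw",a(R[:,1]))
print("d tool mm",R.T@(np.r_[P[4][:2],.112]-s['position'])*1000, s['time_s'])
```

```text
[[ 0.5722 -0.0539  0.112 ]
 [ 0.5781 -0.0645  0.112 ]
 [ 0.556  -0.0678  0.112 ]
 [ 0.5948 -0.0506  0.112 ]
 [ 0.5753 -0.0589  0.112 ]]
key 119.08293723818767 rotor 23.902382647528235 jaw 23.84683902968716
d tool mm [  5.4452   0.6052 132.8481] 2.9667
```

```bash
python3 -m jog '[[[5.4,0.6,0],[0,0,0],0],[[5.4,0.6,20],[0,0,0],0],[[5.4,0.6,40],[0,0,0],0],[[5.4,0.6,60],[0,0,0],0],[[5.4,0.6,80],[0,0,0],0],[[5.4,0.6,95],[0,0,0],0],[[5.4,0.6,100],[0,0,0],0],[[5.4,0.6,100],[0,0,0],0],[[5.4,0.6,100],[0,0,0],0]]'
python3 - <<'E'
from h import *
s=bot.read_state();R=s['tcp_rot'];print(s['position'],s['force'],R[:,2])
print("d tool mm",R.T@(np.array([.5753,-.0589,.095])-s['position'])*1000)
E
```

```text
time_s: 3.72
position: [0.574, -0.0582, 0.1434]
tcp_rot: [[-0.405, 0.915, 0.001], [0.915, 0.405, -0.0], [-0.001, 0.001, -1.0]]
force: [-0.2, 0.1, -0.2]
opening: 1.001
[ 0.574  -0.0582  0.1434] [-0.2476  0.1111 -0.204 ] [ 0.0014 -0.0004 -1.    ]
d tool mm [-1.15    0.8947 48.4197]
```

```bash
python3 -m jog '[[[-1,0.9,8],[0,0,0],0],[[-1,0.9,14],[0,0,0],0],[[-1,0.9,20],[0,0,0],0],[[-1,0.9,26],[0,0,0],0],[[-1,0.9,32],[0,0,0],0],[[-1,0.9,38],[0,0,0],0],[[-1,0.9,44],[0,0,0],0],[[-1,0.9,48],[0,0,0],0],[[-1,0.9,48],[0,0,0],0],[[-1,0.9,48],[0,0,0],0]]'
python3 - <<'E'
from h import *
s=bot.read_state();R=s['tcp_rot'];print(s['position'],s['force'],s['moment'])
E
```

```text
time_s: 4.55
position: [0.5744, -0.0587, 0.0942]
tcp_rot: [[-0.404, 0.915, -0.001], [0.915, 0.404, 0.0], [0.0, -0.0, -1.0]]
force: [0.2, -0.2, -0.5]
opening: 0.998
[ 0.5744 -0.0587  0.0942] [ 0.1895 -0.2341 -0.5133] [ 0.0054 -0.067  -0.031 ]
```

```bash
python3 -m jog '[[[0,0,0],[0,0,3],0],[[0,0,0],[0,0,6],0],[[0,0,0],[0,0,9],0],[[0,0,0],[0,0,12],0],[[0,0,0],[0,0,16],0],[[0,0,0],[0,0,20],0],[[0,0,0],[0,0,24],0],[[0,0,0],[0,0,28],0],[[0,0,0],[0,0,32],0],[[0,0,0],[0,0,36],0],[[0,0,0],[0,0,40],0],[[0,0,0],[0,0,40],0]]'
python3 - <<'E'
from h import *
s=bot.read_state();R=s['tcp_rot'];print(s['position'],s['force'],s['moment'])
print("jaw",np.degrees(np.arctan2(R[1,1],R[0,1])))
im=vision.capture("wrist")
cv2.imwrite("pics/w3.png",cv2.resize(im[:,:,::-1],(800,600),interpolation=cv2.INTER_CUBIC))
E
```

```text
time_s: 5.55
position: [0.5749, -0.0589, 0.095]
tcp_rot: [[0.279, 0.96, 0.001], [0.96, -0.279, -0.0], [0.0, 0.001, -1.0]]
force: [0.3, 0.5, -0.3]
opening: 0.998
[ 0.5749 -0.0589  0.095 ] [ 0.3209  0.4973 -0.2703] [-0.0462 -0.094   0.0362]
jaw -16.21532037896302
```

View pics/w3.png

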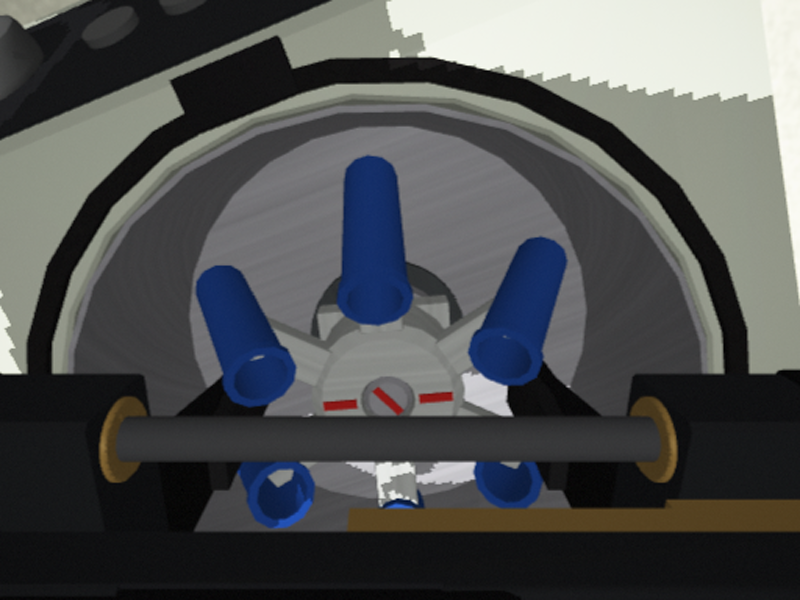

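The rotor is turning with the jaws. Its marks are at (340,405) and (436,397), lagging slightly, and the spindle line at (387,400) has not moved.

Run:
```python
from h import *
c=cam("wrist");a=lambda d:np.degrees(np.arctan2(d[1],d[0]))%180
P=p2w(c,np.array([[324,406.5],[453,396],[374,389],[403,412]])/1.5625,.112)
print("rotor",a(P[1]-P[0]),"key",a(P[3]-P[2]),P)
```

```text
rotor 169.09956338644844 key 122.40223225324749 [[ 0.5544 -0.0557  0.112 ]
 [ 0.5963 -0.0637  0.112 ]
 [ 0.5721 -0.0541  0.112 ]
 [ 0.5789 -0.0649  0.112 ]]
```

```bash
python3 -m jog '[[[0,0,0],[0,0,4],0],[[0,0,0],[0,0,8],0],[[0,0,0],[0,0,12],0],[[0,0,0],[0,0,16],0],[[0,0,0],[0,0,20],0],[[0,0,0],[0,0,24],0],[[0,0,0],[0,0,28],0],[[0,0,0],[0,0,32],0],[[0,0,0],[0,0,36],0],[[0,0,0],[0,0,40],0],[[0,0,0],[0,0,43],0],[[0,0,0],[0,0,43],0]]'
python3 -m jog '[[[0,0,0],[0,0,1],0],[[0,0,0],[0,0,2],0],[[0,0,0],[0,0,3],0],[[0,0,0],[0,0,4],0],[[0,0,0],[0,0,5],0],[[0,0,0],[0,0,5.5],0],[[0,0,0],[0,0,5.5],0],[[0,0,0],[0,0,5.5],0]]'
python3 - <<'E'
from h import *
s=bot.read_state();R=s['tcp_rot'];print(s['position'],s['force'],s['moment'])
print("jaw",np.degrees(np.arctan2(R[1,1],R[0,1])))
im=marks(s)
cv2.imwrite("pics/w4.png",cv2.resize(im[:,:,::-1],(800,600),interpolation=cv2.INTER_CUBIC))
E
```

```text
time_s: 6.6
position: [0.5748, -0.0589, 0.0948]
tcp_rot: [[0.858, 0.514, 0.001], [0.514, -0.858, -0.0], [0.0, 0.0, -1.0]]
force: [0.3, -0.3, 0.2]
opening: 1.003
time_s: 7.27
position: [0.5746, -0.0588, 0.0946]
tcp_rot: [[0.904, 0.428, 0.0], [0.428, -0.904, -0.0], [0.0, 0.0, -1.0]]
force: [-0.4, -0.0, -0.1]
opening: 1.002
[ 0.5746 -0.0588  0.0946] [-0.3525 -0.0202 -0.0993] [-0.0023 -0.0548  0.0284]
jaw -64.6407978192952
rotor (np.float64(120.55438557030774), array([0.0009, 0.0152])) [ 0.5789 -0.0566] [ 0.5788 -0.0565] 232 spindle (np.float64(118.98191362754474), array([0.0008, 0.0034])) [ 0.5752 -0.0592] 119
```

View pics/w4.png

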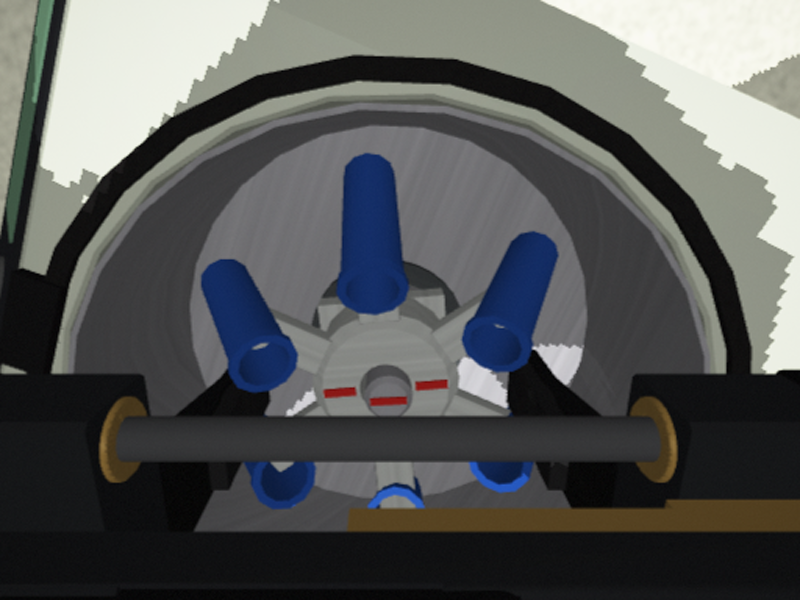

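The rotor has dropped: its mark centre shifted as it would for a hub about 8 mm lower, and the spindle now stands proud at (387,390). I'll back off, lift clear and confirm from above.

```bash
python3 -m jog '[[[0,0,0],[0,0,-2],0],[[0,0,0],[0,0,-4],0],[[0,0,0],[0,0,-4],0],[[0,0,-15],[0,0,-4],0],[[0,0,-40],[0,0,-4],0],[[0,0,-70],[0,0,-4],0],[[0,0,-105],[0,0,-4],0],[[0,0,-140],[0,0,-4],0],[[0,0,-150],[0,0,-4],0],[[0,0,-150],[0,0,-4],0],[[0,0,-150],[0,0,-4],0],[[0,0,-150],[0,0,-4],0]]'
python3 - <<'E'
from h import *
s=bot.read_state();print(s['position'],s['force'])
im=marks(s,zr=.104)
c=cam("wrist",s)
for z in(.104,.112): print(p2w(c,w2p(c,[.5753,-.0589,z]),z),w2p(c,[.5753,-.0589,z])*1.5625)
a=cv2.resize(im[:,:,::-1],(800,600),interpolation=cv2.INTER_CUBIC)
b=cv2.resize(im[150:200,215:282,::-1],(800,600),interpolation=cv2.INTER_CUBIC)
cv2.imwrite("pics/w5.png",cv2.resize(np.vstack([a,b]),None,fx=.5,fy=.5,interpolation=cv2.INTER_AREA))
E
```

```text
time_s: 8.32
position: [0.5731, -0.0584, 0.2426]
tcp_rot: [[0.872, 0.49, -0.004], [0.49, -0.872, 0.001], [-0.003, -0.003, -1.0]]
force: [-0.1, 0.3, -0.4]
opening: 0.995
[ 0.5731 -0.0584  0.2426] [-0.1434  0.3135 -0.4403]
rotor (np.float64(121.16759347959729), array([0.0008, 0.0164])) [ 0.5753 -0.0585] [ 0.5753 -0.0587] 63 spindle (np.float64(120.99004514296706), array([0.0009, 0.0036])) [ 0.5755 -0.0596] 36
[[ 0.5753 -0.0589  0.104 ]] [[389.2958 275.9995]]
[[ 0.5753 -0.0589  0.112 ]] [[389.3174 279.2973]]
```

View pics/w5.png

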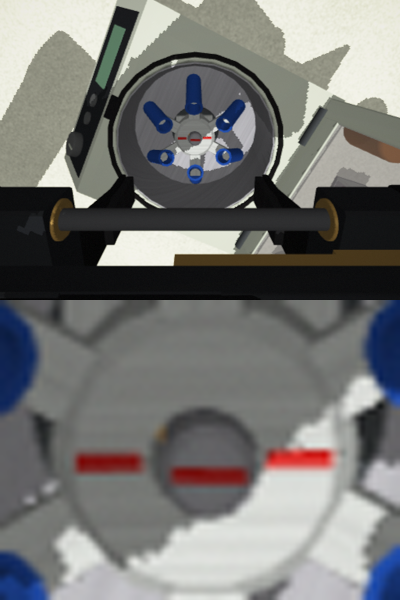

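Rotor and spindle centres agree for heights of 104 mm and 112 mm, and both angles read 121°, so the rotor is home. Next I'll close the fingers and go over and behind the lid.

```bash
python3 -m jog '[[[0,0,-40],[0,0,0],0.5],[[0,0,-80],[0,0,0],1],[[0,0,-120],[0,0,-7],1],[[0,0,-160],[0,0,-14],1],[[0,0,-200],[0,0,-21],1],[[0,0,-210],[0,0,-28],1],[[-15,31,-210],[0,0,-35],1],[[-30,62,-210],[0,0,-42],1],[[-46,93,-210],[0,0,-49],1],[[-61,124,-210],[0,0,-56],1],[[-76,155,-210],[0,0,-63],1],[[-91,186,-210],[0,0,-64],1]]'
python3 -m jog '[[[0,0,0],[0,0,0],1],[[0,0,0],[0,0,0],1],[[0,0,0],[0,0,0],1],[[0,0,0],[0,0,0],1]]'
python3 - <<'E'
from h import *
s=bot.read_state();print(s['position'],s['force'],s['opening'])
a=vision.capture("scene")
b=vision.capture("top")
cv2.imwrite("pics/s2.png",np.vstack([cv2.resize(a[100:240,120:320,::-1],(420,294)),cv2.resize(b[110:250,230:430,::-1],(420,294))]))
E
```

```text
time_s: 9.37
position: [0.5861, -0.267, 0.4517]
tcp_rot: [[-0.063, 0.998, -0.004], [0.998, 0.063, 0.003], [0.003, -0.004, -1.0]]
force: [-0.0, 0.9, -0.4]
opening: 0.174
time_s: 9.7
position: [0.5864, -0.2642, 0.4535]
tcp_rot: [[-0.059, 0.998, -0.002], [0.998, 0.059, 0.002], [0.002, -0.002, -1.0]]
force: [-1.0, 0.6, -0.2]
opening: 0.01
[ 0.5864 -0.2642  0.4535] [-1.0048  0.6172 -0.1981] 0.01007768040009078
```

View pics/s2.png

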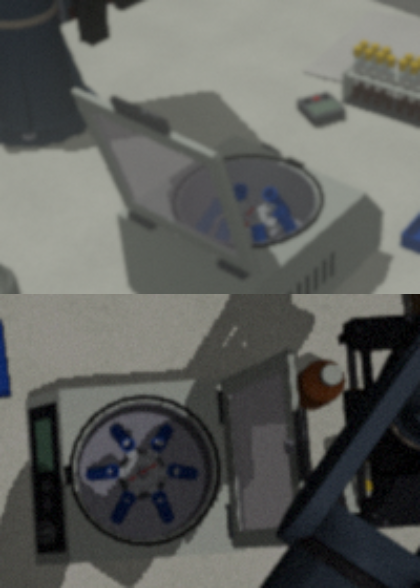

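The lid is as expected, leaning back about 15° past upright, with the gripper clear behind it. I'll descend and start pushing.

```bash
python3 -m jog '[[[0,0,30],[0,0,0],1],[[0,0,60],[0,0,0],1],[[0,0,90],[0,0,0],1],[[0,0,115],[0,0,0],1],[[0,0,122],[0,0,0],1],[[0,0,122],[0,0,0],1],[[0,0,122],[0,0,0],1],[[0,0,122],[0,0,0],1]]'
python3 -m jog '[[[5,0,0],[0,0,0],1],[[10,0,0],[0,0,0],1],[[15,0,0],[0,0,0],1],[[20,0,0],[0,0,0],1],[[25,0,0],[0,0,0],1],[[30,0,0],[0,0,0],1],[[35,0,0],[0,0,0],1],[[40,0,0],[0,0,0],1],[[45,0,0],[0,0,0],1],[[50,0,0],[0,0,0],1]]'
```

```text
time_s: 10.47
position: [0.5877, -0.2659, 0.3351]
tcp_rot: [[-0.059, 0.998, 0.004], [0.998, 0.059, -0.003], [-0.003, 0.004, -1.0]]
force: [-0.1, -0.1, -0.5]
opening: 0.004
time_s: 11.3
position: [0.5836, -0.2153, 0.3327]
tcp_rot: [[-0.058, 0.998, 0.001], [0.998, 0.058, -0.0], [-0.0, 0.001, -1.0]]
force: [0.6, -1.1, 2.0]
opening: 0.006
```

```bash
python3 -m jog '[[[6,0,0],[0,0,0],1],[[12,0,0],[0,0,0],1],[[18,0,0],[0,0,0],1],[[24,0,0],[0,0,0],1],[[30,0,1],[0,0,0],1],[[36,0,1],[0,0,0],1],[[42,0,2],[0,0,0],1],[[48,0,3],[0,0,0],1],[[54,0,3],[0,0,0],1],[[60,0,4],[0,0,0],1],[[66,0,5],[0,0,0],1],[[72,0,6],[0,0,0],1]]'
python3 -c "
from h import *
s=bot.read_state();a=vision.capture('scene');b=vision.capture('top')
cv2.imwrite('pics/s3.png',np.vstack([cv2.resize(a[80:240,120:320,::-1],(420,336)),cv2.resize(b[110:250,230:430,::-1],(420,294))]))"
```

```text
time_s: 12.3
position: [0.5791, -0.143, 0.3265]
tcp_rot: [[-0.059, 0.998, -0.0], [0.998, 0.059, 0.0], [0.0, -0.0, -1.0]]
force: [-0.2, -2.1, 1.6]
opening: 0.006
```

View pics/s3.png

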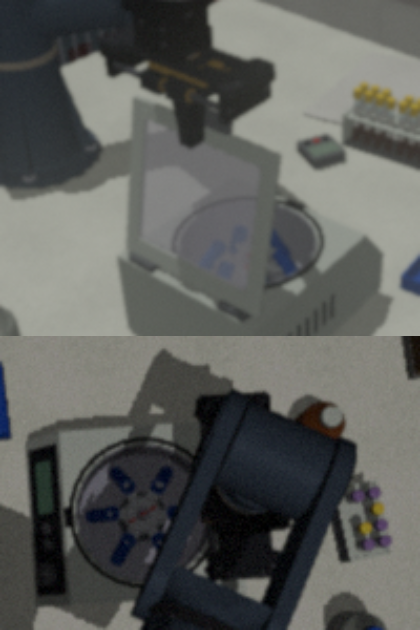

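The lid is at about 80° with the finger on its outer face, seen near (190,130) in the scene crop. I'll continue along the arc.

```bash
python3 -m jog '[[[6,0,1],[0,0,0],1],[[13,0,2],[0,0,0],1],[[19,0,4],[0,0,0],1],[[25,0,6],[0,0,0],1],[[32,0,8],[0,0,0],1],[[38,0,11],[0,0,0],1],[[44,0,13],[0,0,0],1],[[50,0,16],[0,0,0],1],[[56,0,19],[0,0,0],1],[[62,0,22],[0,0,0],1],[[68,0,26],[0,0,0],1],[[73,0,29],[0,0,0],1]]'
```

```text
time_s: 13.4
position: [0.5749, -0.07, 0.2971]
tcp_rot: [[-0.059, 0.998, -0.0], [0.998, 0.059, 0.001], [0.001, -0.0, -1.0]]
force: [-1.4, -1.5, 0.5]
opening: 0.007
```

```bash
python3 -m jog '[[[6,0,4],[0,0,0],1],[[11,0,8],[0,0,0],1],[[16,0,12],[0,0,0],1],[[21,0,16],[0,0,0],1],[[26,0,21],[0,0,0],1],[[31,0,25],[0,0,0],1],[[36,0,30],[0,0,0],1],[[40,0,35],[0,0,0],1],[[44,0,40],[0,0,0],1],[[48,0,46],[0,0,0],1],[[52,0,51],[0,0,0],1],[[55,0,57],[0,0,0],1]]'
```

```text
time_s: 14.4
position: [0.5719, -0.0153, 0.2401]
tcp_rot: [[-0.059, 0.998, 0.0], [0.998, 0.059, 0.0], [0.0, 0.0, -1.0]]
force: [-0.6, 0.0, 1.9]
opening: 0.003
```

```bash
python3 -m jog '[[[4,0,6],[0,0,0],1],[[7,0,12],[0,0,0],1],[[10,0,17],[0,0,0],1],[[13,0,23],[0,0,0],1],[[15,0,30],[0,0,0],1],[[17,0,36],[0,0,0],1],[[19,0,42],[0,0,0],1],[[21,0,49],[0,0,0],1],[[23,0,55],[0,0,0],1],[[24,0,62],[0,0,0],1],[[26,0,68],[0,0,0],1],[[27,0,74],[0,0,0],1]]'
python3 -m jog '[[[0,0,3],[0,0,0],1],[[1,0,6],[0,0,0],1],[[1,0,9],[0,0,0],1],[[1,0,11],[0,0,0],1],[[1,0,13],[0,0,0],1],[[2,0,15],[0,0,0],1],[[2,0,16],[0,0,0],1],[[2,0,17],[0,0,0],1],[[2,0,18],[0,0,0],1],[[2,0,18],[0,0,0],1]]'
```

```text
time_s: 15.4
position: [0.5702, 0.011, 0.1659]
tcp_rot: [[-0.059, 0.998, -0.0], [0.998, 0.059, -0.0], [-0.0, -0.0, -1.0]]
force: [-1.0, -1.1, 0.3]
opening: 0.006
time_s: 16.23
position: [0.5702, 0.0131, 0.1484]
tcp_rot: [[-0.058, 0.998, 0.0], [0.998, 0.058, 0.0], [0.0, 0.0, -1.0]]
force: [-1.2, 0.1, 0.1]
opening: 0.007
```

Now gentle steps down to the stop, watching the force.

```bash
python3 -m jog '[[[0,0,0.5],[0,0,0],1],[[0,0,1],[0,0,0],1],[[0,0,1.5],[0,0,0],1],[[0,0,2],[0,0,0],1],[[0,0,2.5],[0,0,0],1],[[0,0,2.5],[0,0,0],1]]'
python3 -m jog '[[[0,0,0.5],[0,0,0],1],[[0,0,1],[0,0,0],1],[[0,0,1],[0,0,0],1]]'
```

```text
time_s: 16.73
position: [0.5701, 0.0131, 0.1464]
tcp_rot: [[-0.058, 0.998, 0.0], [0.998, 0.058, 0.0], [0.0, 0.0, -1.0]]
force: [-1.0, 1.7, 3.8]
opening: 0.005
time_s: 16.98
position: [0.5702, 0.0131, 0.1463]
tcp_rot: [[-0.059, 0.998, 0.001], [0.998, 0.059, -0.0], [-0.0, 0.001, -1.0]]
force: [-2.7, 0.9, 9.5]
opening: 0.002
```

Force rises from 4 to 9.5 N while z holds at 146.3 mm, so the lid is on its stop. I'll retreat and check.

```bash
python3 -m jog '[[[0,0,-2],[0,0,0],1],[[0,0,-10],[0,0,0],1],[[0,0,-30],[0,0,0],1],[[0,0,-60],[0,0,0],1],[[0,0,-90],[0,0,0],1],[[0,0,-120],[0,0,0],1],[[0,0,-150],[0,0,0],1],[[0,0,-180],[0,0,0],1],[[0,0,-190],[0,0,0],1],[[0,0,-190],[0,0,0],1],[[0,0,-190],[0,0,0],1]]'
python3 -c "
from h import *
s=bot.read_state();a=vision.capture('scene');b=vision.capture('wrist');print(s['position'],s['force'])
cv2.imwrite('pics/s4.png',np.vstack([cv2.resize(a[60:260,60:340,::-1],(420,300)),cv2.resize(b[...,::-1],(400,300))[:,:].repeat(1,0) if 0 else cv2.resize(b[...,::-1],(420,300))]))"
```

```text
time_s: 17.9
position: [0.5697, 0.013, 0.3346]
tcp_rot: [[-0.058, 0.998, -0.0], [0.998, 0.058, -0.0], [-0.0, -0.0, -1.0]]
force: [-0.3, 0.4, -0.3]
opening: 0.004
[0.5697 0.013  0.3346] [-0.3371  0.4437 -0.2739]
```

View pics/s4.png

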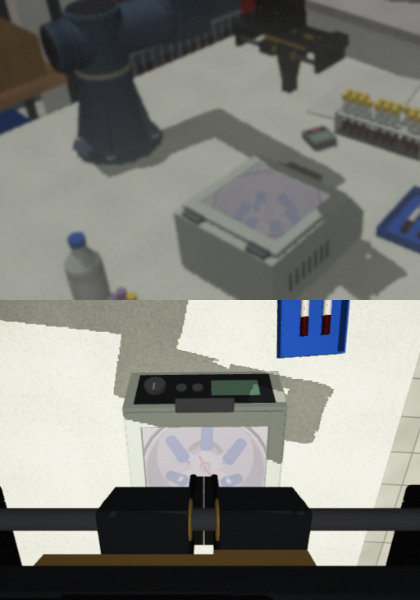

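The lid lies flat on the deck, with the rotor visible through its window. The arm is clear, and the bystanders in view are where they were.

```bash
python3 -c "
from rig import bot
print(bot.hand_in())"
```

```text
the job is handed in; nothing more can be done
None
```

The rotor is home on its seat and the lid is fully shut. I handed the job in at about 18 s on the robot's clock.

- **Rotor:** I put the open fingers into two opposite gaps between the sleeves and turned the rotor about 84° clockwise, until it dropped onto the key. From above, rotor and key then both read 121°. Their centres agreed for a hub top at 104 mm and a spindle end at 112 mm, so the rotor is fully down. The spindle moved no more than about 2°, which is within my measuring error.
- **Lid:** I pushed it over from behind with closed fingers and lowered it slowly along its arc. It stopped at 146.3 mm (146 mm expected). Pressing 1 mm further only raised the force, from 3.8 to 9.5 N. After I lifted the arm clear, the pictures showed it lying flat.
- **Other checks:** The highest force I read was about 10 N, and the force was near zero after the retreat. The robot never went near the racks, bottles, tray or timer. I did not re-measure their positions, and not all of them were in the last pictures. No checks failed or disagreed, apart from one early automatic reading of the key angle, which was blurred; I replaced it with a hand reading.

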